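# Hold a chocolate bar in the cutting guide

## Robot

A 6-joint arm with a two-finger parallel gripper is mounted at the origin on the work surface. World frame = base frame: x ahead of the robot, y to its left, z up, the work surface at z = 0. Lengths are in m, angles in rad, forces in N, time in s.
With the tool pointing down it reaches from about 0.35 to 0.975 m from the base axis. Payload 17.4 kg.
Tool frame: the origin (TCP) lies midway between the tips of the shut fingers; the grasp point (between the pads) lies 19 mm behind it; x points along the fingers, y is the direction in which the jaws open and shut, and the axes are right-handed (so a half turn about x gives the same grasp; the last joint's range is limited). The gripper opens to 85 mm and grips with 20 to 120 N. Pads are 22 mm wide; open, the fingers measure 114 mm over their backs; the gripper's body (76 mm by 85 mm) begins 54 mm behind the grasp point. The pads swing forward as they close: fully open they stand 13 mm farther back than shut.
Start: joints at [1.252, 0.116, 1.442, -0, 1.584, -0.038], TCP at [0.187, 0.649, 0.231] pointing down, gripper open.
Joint ranges: [-2.83, 2.83], [-0.83, 2.19], [0.07, 2.5], [-1.14, 4.28], [0.01, 3], [-2.97, 2.97]. Speed limits (rad/s): [1.89, 1.89, 2.22, 3.14, 3.14, 3.14].

## Interface

Orientations are given as a unit quaternion [w, x, y, z].
In Python, from plant import r, imaging, ticket gives the robot as it stands.
- The arm moves only by the tool step_arm, never from a script. Its argument "motion" is a list of rows, each an object of numbers: "x", "y", "z": the shift along the tool's x, y, z in m; "spin": the turn about the tool's x in degrees; "jaw": the closure, from -1 (fully open) to 1 (shut). In form: [{"x": .., "y": .., "z": .., "spin": .., "jaw": ..}, ...]. A call has exactly 8 rows; each row is the pose to reach, as a shift and turn from the pose measured when the call began, along the tool's axes at that moment; what a row does not reach only later rows make up. A row lasts 1/12 s, in which the tool goes at most 41.7 mm and 7.16 degrees, less where a joint would pass 70% of its speed; a pose out of reach is approached as far as the arm can. A call with a gripper value outside its range is refused whole. The fingers move at their own pace and stop on an object; "newtons" is the grip in N (left out, the last holds). Time passes only in rows, so rows that repeat a pose let the fingers close, or fill a call up. It gives the time, the measured TCP pose, the force and the opening at its end, in the units of the state.
- r.get_state(): the state, without advancing time (a new reading comes with each control period).
- imaging.camera(name): name is "scene" or "top" or "wrist"; returns a dict with "img" (420x560x3 uint8, red, green, blue), "z_map" (420x560 float32, m along the optical axis (not along the pixel's ray), 0 where there is no reading), "camera_matrix" (3x3 intrinsics, pixels), "cam_to_world" (4x4, takes a point from camera to world coordinates); the wrist camera has in their place "hand_eye" (4x4, takes a point from camera to tool coordinates, whose origin is the TCP and whose axes are the tool frame's). Camera axes: x right, y down, z forward; pixel columns grow to the right and rows downward; lengths in m; the calibration is good to about 2 mm. A picture is of the moment at which its call begins: read the wrist's pose just before it.
- ticket.close_job(): hands the job in, once; it reports no verdict.
The state is a dict: "time_s": time; "qpos": joint angles; "qvel": joint speeds; "joint_torque": joint torques, N m; "tool_pos": TCP position; "eef_rot": TCP orientation; "force": force on the tool from outside, world axes, zero at the start; "ft_torque": the same for the moment, N m; "gripper_width": finger opening in m.
Only numpy, scipy, OpenCV 4.12 (cv2) and the standard library are available. Lean on these libraries where they do the work, as an engineer would, in place of code of your own. Each camera call takes 0.05 s, during which the arm holds its last target.

## Task

Pick up the long chocolate bar, lay it flat on the raised white bed of the cutting guide, lengthwise along the fence, and let go of it; then bring its long side against the fence and its end up against the stop block, and hold it there with one firm slanting push on its near upper edge that presses it down on the bed and against the fence together. Finish while still pushing, the bar held ready to be cut, and leave everything else on the bench where it is.

Things in the scene. Friction and masses are not known exactly. Their poses are not given: they have to be found in the camera images.
- long_bar: the long bar of dark chocolate, rigid, about 0.4 kg: 45 wide (its x) x 150 long (its y) x 48 high. Sides upright to 34 high; above that both long top edges are cut back by 45-degree bevels 14 wide, leaving a flat top 17 wide. Same either way round. Origin at centre of its underside, z up. It starts lying on the bench, its length within 0.5 rad of world y
- guide: the cutting guide's bed, fixed: a white board 100 wide (its x) x 260 long (its y), its flat upper face 40 above the bench, on two steel feet. Origin on the bench under the bed's centre; +x points across the bed to the fence, y along the bed. The edge away from the fence (its -x edge, facing the robot) is open
- fence: the steel fence, fixed: an upright plate 260 long along the far (+x) edge of the bed, 12 thick, rising 36 above the bed (76 above the bench). Origin on the bench, at the middle of its length, in the plane of its face that looks over the bed; this face is 50 from the bed's centre line. Axes parallel to the guide's
- stop: the aluminium stop block fixed on the bed near its right-hand (guide -y) end, at a place along the bed that differs: 70 across the bed x 30 along it x 30 high, with a low dark knob 6 high on top. Origin at the centre of its underside on the bed, axes parallel to the guide's; its face for the bar is 15 from the origin towards guide +y
- short_bar: short bar of the same dark chocolate, 45 x 80 x 30 high, bevelled likewise; NOT the one to hold; origin at centre of its underside
- cutter: steel ring cutter, 60 across, 40 high, standing; origin at centre of its underside
- bowl: steel bowl, 120 across, 55 high; origin at centre of its underside
- jar: amber glass jar, 60 across, 85 high; origin at centre of its underside
- scraper: bench scraper lying flat, 75 x 110 steel blade with a black grip along its near edge, 18 high; origin near its middle, on the bench
- spatula: spatula lying flat, handle towards -x; origin near its middle, on the bench
- mug: white mug, 76 across, 85 high; origin at centre of its underside
Things that resemble listed ones, but are neither listed nor needed, are in the scene too. What is shaped like the long_bar but green, grey or purple is not meant.

How it is judged:
On the way, in this order (a step that is already met when the one before it is completed fails the run):
1. the long bar is lifted clear above the height of the bed (height (world z) of long_bar above 0.055 m), for 0.1 s.
2. the long bar lies flat on the bed, along the fence, and the fingers have let go of it (angle between long_bar's own z axis and vertical below 0.06 rad and z of long_bar in the frame of guide between 0.036 and 0.0445 m and contact force between long_bar and guide above 1 N and contact force between long_bar and the fingers below 0.1 N and angle between the y axis of long_bar and the y axis of guide, either way round below 0.26 rad), for 0.2 s.
At the end, for the whole second after the job is handed in: The long bar lies flat on the bed (4 mm, 0.06 rad), its side against the fence (gap under 4 mm, parallel within 0.04 rad), its end against the stop (gap under 6 mm), at rest; the fingers push it with over 5 N, so that it presses on the fence with over 3 N and on the bed with over 8 N (angle between long_bar's own z axis and vertical below 0.06 rad and z of long_bar in the frame of guide between 0.036 and 0.0445 m and x of long_bar in the frame of fence between -0.0265 and -0.0205 m and y of long_bar in the frame of stop between 0.086 and 0.096 m and angle between the y axis of long_bar and the y axis of guide, either way round below 0.04 rad and contact force between long_bar and fence above 3 N and contact force between long_bar and guide above 8 N and contact force between long_bar and the fingers above 5 N and linear speed of long_bar below 0.01 m/s); the arm keeps its last pose, push and grip.
It fails at once if the short bar is moved more than 30 mm (distance of short_bar from where it was at the start of the episode above 0.03 m).
It fails at once if another thing on the bench is moved more than 30 mm (distance of any of cutter, bowl, jar, scraper, spatula, mug from where it was at the start of the episode above 0.03 m).
It also fails if it takes over 54 s, if anything falls off the work surface, if the arm or the gripper's body presses on something with over 40 N, if the wrist force passes 120 N, or if a joint passes its speed limit or range.

## Working session

There is one attempt and no reset: what is moved stays moved. The work goes in short steps, Python scripts to look and compute and a tool call to move; the robot and the scene stay as the last step left them, time stands still between calls to the robot, and variables do not carry over. Pictures are saved under pics/ and viewed, and the job is handed in when it is done.

Besides the shell and the picture viewer there is one more tool, called after "Request:" in YAML: its name, and indented under it one key for each argument. step_arm: Moves the arm, as the interface text tells. Its arguments: {"type":"object","properties":{"motion":{"type":"array","items":{"type":"object","properties":{"x":{"type":"number"},"y":{"type":"number"},"z":{"type":"number"},"spin":{"type":"number"},"jaw":{"type":"number"}}}},"newtons":{"type":"number"}},"required":["motion"]}

```bash
mkdir -p pics; ls
cat > h.py <<'E'
import numpy as np,cv2
from plant import r,imaging,ticket
def snap(n,f):
    c=imaging.camera(n); cv2.imwrite(f'pics/{f}.png',c['img'][:,:,::-1]); np.savez(f'pics/{f}.npz',**c); return c
def world(c,T=None):
    K=c['camera_matrix'];z=c['z_map'];v,u=np.indices(z.shape)
    P=np.stack([(u-K[0,2])/K[0,0]*z,(v-K[1,2])/K[1,1]*z,z],-1)
    T=c['cam_to_world'] if T is None else T
    return P@T[:3,:3].T+T[:3,3]
E
python3 - <<'E'
from h import *
print(r.get_state())
snap('top','top0');snap('scene','sc0')
E
```

```text
pics
{'time_s': 0.0, 'qpos': array([ 1.25216671e+00,  1.16480062e-01,  1.44227098e+00, -4.10799316e-06,
        1.58400573e+00, -3.77490715e-02]), 'qvel': array([-0.00078969,  0.0004277 ,  0.00039318, -0.00126057,  0.00082632,
        0.00074668]), 'joint_torque': array([ 3.57710422e-03, -7.31973910e+01, -6.32487416e+01,  2.03922918e-04,
        6.35428500e-03, -3.05525452e-05]), 'tool_pos': array([0.18702679, 0.64836935, 0.23056262]), 'eef_rot': array([ 0.70007329,  0.09857483,  0.70021634, -0.09938547]), 'force': array([ 0.06031192, -0.73059689, -0.29946935]), 'ft_torque': array([-0.01595257, -0.0132601 , -0.03121233]), 'gripper_width': 0.08525061708763056}
```

View pics/top0.png

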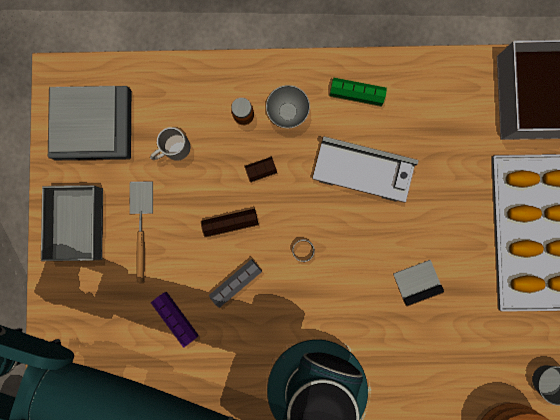

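View pics/sc0.png

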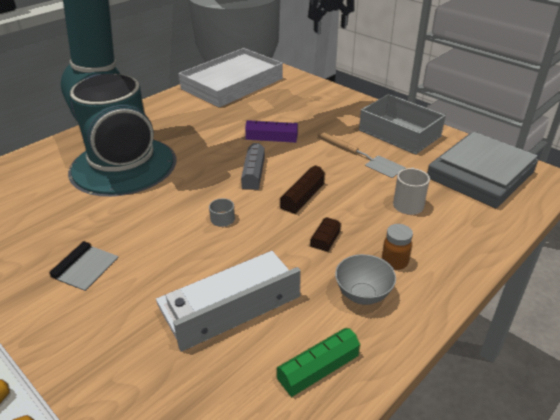

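The top view shows the long bar at about (230,221), the guide at (365,170) with its fence on the upper side, and the stop at (404,175). The short bar is at (261,168). Next I'll measure them.

```bash
cat > m.py <<'E'
from h import *
c=dict(np.load('pics/top0.npz'));W=world(c);im=c['img'].astype(int)
print(c['cam_to_world'].round(3))
def roi(u0,u1,v0,v1,f):
    m=np.zeros(im.shape[:2],bool);m[v0:v1,u0:u1]=1
    return W[m&f]
def rect(P):
    (cx,cy),s,a=cv2.minAreaRect((P[:,:2]*1000).astype(np.float32)); b=cv2.boxPoints(((cx,cy),s,a)); return (cx,cy),s,a,b.round(1).tolist()
z=W[...,2]
P=roi(195,265,200,245,(z>0.012)&(z<.06)); print('bar',len(P),rect(P))
P=roi(195,265,200,245,(z>0.044)&(z<.06)); print('bartop',len(P),rect(P),np.median(P[:,2]))
P=roi(305,425,130,210,(z>0.034)&(z<.046)); print('bed',len(P),rect(P),np.median(P[:,2]))
P=roi(305,425,130,210,(z>0.073)&(z<.08)); print('fence',len(P),rect(P),np.median(P[:,2]))
P=roi(385,425,150,210,(z>0.066)&(z<.0725)); print('stop',len(P),rect(P),np.median(P[:,2]))
P=roi(240,282,150,185,(z>0.012)&(z<.06)); print('short',len(P),rect(P))
P=roi(280,320,230,265,(z>0.02)&(z<.06)); print('cutter',len(P),rect(P))
P=roi(205,268,250,310,(z>0.02)&(z<.06)); print('grey',len(P),rect(P))
E
python3 m.py
```

```text
[[-0.014 -0.997  0.075  0.381]
 [-1.     0.015  0.012  0.077]
 [-0.013 -0.075 -0.997  1.468]
 [ 0.     0.     0.     1.   ]]
bar 943 ((455.3765563964844, 232.72007751464844), (45.36420822143555, 150.46141052246094), 11.821854591369629, [[417.79998779296875, 301.70001220703125], [448.6000061035156, 154.39999389648438], [493.0, 163.6999969482422], [462.20001220703125, 311.0]])
bartop 497 ((454.23529052734375, 232.53016662597656), (35.20070266723633, 150.42630004882812), 11.448198318481445, [[422.1000061035156, 302.79998779296875], [451.8999938964844, 155.3000030517578], [486.3999938964844, 162.3000030517578], [456.6000061035156, 309.70001220703125]]) 0.0477999615623641
bed 3080 ((586.01806640625, -133.8606414794922), (260.6404724121094, 102.43241882324219), 74.69927978515625, [[502.20001220703125, -246.0], [601.0, -273.1000061035156], [669.7999877929688, -21.700000762939453], [571.0, 5.400000095367432]]) 0.039938375790131375
fence 409 ((606.8873901367188, -138.72845458984375), (259.3476867675781, 82.69422149658203), 74.1714859008789, [[531.7000122070312, -252.1999969482422], [611.29998
[... 402 characters left out ...]
96875), (45.373775482177734, 79.20630645751953), 18.06894302368164, [[568.2999877929688, 177.1999969482422], [592.9000244140625, 101.9000015258789], [636.0, 115.9000015258789], [611.5, 191.1999969482422]])
cutter 73 ((376.5068359375, 34.257015228271484), (56.79731750488281, 56.44483184814453), 88.72547149658203, [[347.70001220703125, 6.5], [404.1000061035156, 5.199999809265137], [405.3999938964844, 62.0], [348.8999938964844, 63.29999923706055]])
grey 945 ((290.9725341796875, 218.2178497314453), (44.82530212402344, 150.00332641601562), 39.442569732666016, [[226.0, 261.8999938964844], [321.29998779296875, 146.10000610351562], [355.8999938964844, 174.5], [260.6000061035156, 290.3999938964844]])
```

```bash
cat > m2.py <<'E'
from m import *
P=roi(305,425,130,210,(z>0.036)&(z<.044))
th=np.deg2rad(-15.3)
for b in [(586.0,-133.9)]:
    ex=np.array([np.cos(th),np.sin(th)]);ey=np.array([-np.sin(th),np.cos(th)])
    def G(P): d=P[:,:2]*1000-np.array(b); return np.c_[d@ex,d@ey]
    g=G(P);print('bed pct',np.percentile(g,[0.5,2,50,98,99.5],axis=0).round(1).tolist())
    F=roi(305,425,125,210,(z>0.0735)&(z<.08));g=G(F);g2=g[g[:,0]>40];print('fence',np.percentile(g2,[1,5,50,95,99],axis=0).round(1).tolist(), 'slope',np.polyfit(g2[:,1],g2[:,0],1))
    S=roi(375,425,145,210,(z>0.068)&(z<.0725));g=G(S);g2=g[g[:,0]<45];print('stop',np.percentile(g2,[1,5,50,95,99],axis=0).round(1).tolist())
E
python3 m2.py | tail -3
cat > go.py <<'E'
# usage: go.py x y z [tool-y yaw deg]  -> shift needed in tool axes
import sys
from h import *
from scipy.spatial.transform import Rotation as R
s=r.get_state();q=s['eef_rot'];M=R.from_quat(q[[1,2,3,0]]).as_matrix()
a=[float(v) for v in sys.argv[1:]]
print('t',round(s['time_s'],2),'pos',s['tool_pos'].round(4),'xax',M[:,0].round(3),'yaw_y',np.degrees(np.arctan2(M[1,1],M[0,1])).round(2),'F',s['force'].round(1),'w',round(s['gripper_width'],4),'q',s['qpos'].round(2))
if len(a)>=3:
    print('shift',(M.T@(np.array(a[:3])-s['tool_pos'])).round(4))
if len(a)>3:
    # rotation about tool x (down): positive spin decreases world yaw
    d=np.degrees(np.arctan2(M[1,1],M[0,1]))-a[3]; d=(d+90)%180-90; print('spin',d.round(2),'or',d+180,d-180)
E
python3 go.py 0.4552 0.2327 0.12 11.8
```

```text
bed pct [[-50.2, -128.0], [-48.9, -124.1], [-3.0, 11.4], [48.9, 125.7], [50.3, 129.2]]
fence [[45.7, -124.9], [49.2, -114.1], [54.9, -2.8], [60.8, 115.7], [61.7, 126.8]] slope [3.96885078e-03 5.47678338e+01]
stop [[-21.5, -115.8], [-18.5, -115.2], [9.6, -102.0], [41.7, -88.1], [44.3, -86.6]]
t 0.1 pos [0.187  0.6484 0.2306] xax [-0.    -0.001 -1.   ] yaw_y 73.91 F [-0.1 -0.3 -0. ] w 0.0853 q [ 1.25  0.12  1.44  0.    1.58 -0.04]
shift [ 0.1109 -0.3249  0.3729]
spin 62.11 or 242.10767980161316 -117.89232019838684
```

Request:
step_arm:
  motion:
    - {"x": 0.0, "y": -0.325, "z": 0.373, "spin": 62.1, "jaw": -1}
    - {"x": 0.0, "y": -0.325, "z": 0.373, "spin": 62.1, "jaw": -1}
    - {"x": 0.0, "y": -0.325, "z": 0.373, "spin": 62.1, "jaw": -1}
    - {"x": 0.0, "y": -0.325, "z": 0.373, "spin": 62.1, "jaw": -1}
    - {"x": 0.0, "y": -0.325, "z": 0.373, "spin": 62.1, "jaw": -1}
    - {"x": 0.05, "y": -0.325, "z": 0.373, "spin": 62.1, "jaw": -1}
    - {"x": 0.08, "y": -0.325, "z": 0.373, "spin": 62.1, "jaw": -1}
    - {"x": 0.111, "y": -0.325, "z": 0.373, "spin": 62.1, "jaw": -1}
  newtons: 40

```text
time_s: 0.77
tool_pos: [0.3654, 0.3718, 0.1957]
eef_rot: [0.566, 0.425, 0.565, -0.424]
force: [0.9, 0.4, 0.4]
gripper_width: 0.0856
```

```bash
python3 go.py 0.4552 0.2327 0.12 11.8
```

```text
t 0.77 pos [0.3654 0.3718 0.1957] xax [ 0.001  0.    -1.   ] yaw_y 16.26 F [0.9 0.4 0.4] w 0.0856 q [ 0.75 -0.21  1.82 -0.    1.54  0.46]
shift [0.0757 0.0471 0.1587]
spin 4.46 or 184.4641020290413 -175.5358979709587
```

Request:
step_arm:
  motion:
    - {"x": 0.02, "y": 0.047, "z": 0.159, "spin": 4.5, "jaw": -1}
    - {"x": 0.04, "y": 0.047, "z": 0.159, "spin": 4.5, "jaw": -1}
    - {"x": 0.06, "y": 0.047, "z": 0.159, "spin": 4.5, "jaw": -1}
    - {"x": 0.076, "y": 0.047, "z": 0.159, "spin": 4.5, "jaw": -1}
    - {"x": 0.076, "y": 0.047, "z": 0.159, "spin": 4.5, "jaw": -1}
    - {"x": 0.076, "y": 0.047, "z": 0.159, "spin": 4.5, "jaw": -1}
    - {"x": 0.076, "y": 0.047, "z": 0.159, "spin": 4.5, "jaw": -1}
    - {"x": 0.076, "y": 0.047, "z": 0.159, "spin": 4.5, "jaw": -1}

```text
time_s: 1.43
tool_pos: [0.4552, 0.2328, 0.1203]
eef_rot: [0.549, 0.447, 0.548, -0.446]
force: [1.0, 0.1, 0.3]
gripper_width: 0.0855
```

```bash
python3 go.py 0.4552 0.2327 0.007 11.8
python3 - <<'E'
from h import *
snap('wrist','w1')
E
```

```text
t 1.43 pos [0.4552 0.2328 0.1203] xax [ 0.002  0.001 -1.   ] yaw_y 11.76 F [1.  0.1 0.3] w 0.0855 q [ 0.42 -0.2   1.93  0.    1.41  0.22]
shift [ 0.1133 -0.0002  0.0002]
spin -0.04 or 179.95978541157945 -180.04021458842055
```

View pics/w1.png

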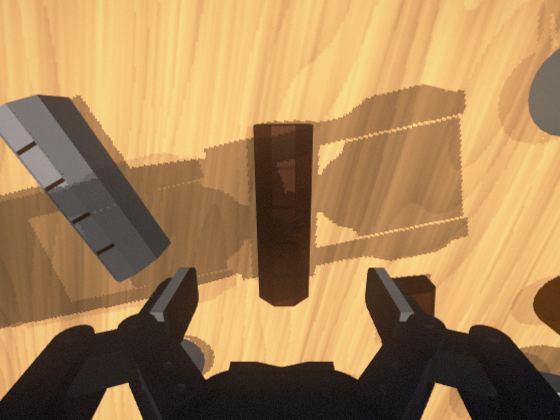

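The wrist view shows the bar at (283,215), centred between the fingers and clear of neighbours. I'll descend and grip.

Request:
step_arm:
  motion:
    - {"x": 0.04, "y": 0, "z": 0, "spin": 0, "jaw": -1}
    - {"x": 0.08, "y": 0, "z": 0, "spin": 0, "jaw": -1}
    - {"x": 0.105, "y": 0, "z": 0, "spin": 0, "jaw": -1}
    - {"x": 0.117, "y": 0, "z": 0, "spin": 0, "jaw": -1}
    - {"x": 0.117, "y": 0, "z": 0, "spin": 0, "jaw": -1}
    - {"x": 0.117, "y": 0, "z": 0, "spin": 0, "jaw": 1}
    - {"x": 0.117, "y": 0, "z": 0, "spin": 0, "jaw": 1}
    - {"x": 0.117, "y": 0, "z": 0, "spin": 0, "jaw": 1}
  newtons: 40

```text
time_s: 2.15
tool_pos: [0.4564, 0.2339, 0.0058]
eef_rot: [0.55, 0.448, 0.548, -0.444]
force: [0.7, -0.4, -0.0]
gripper_width: 0.0514
```

```bash
python3 go.py 0.5802 -0.1323 0.16 -15.3
```

```text
t 2.15 pos [0.4564 0.2339 0.0058] xax [ 0.005  0.002 -1.   ] yaw_y 11.81 F [ 0.7 -0.4 -0. ] w 0.0514 q [ 0.42 -0.08  2.02  0.    1.2   0.22]
shift [-0.1544  0.047   0.3836]
spin 27.11 or 207.11399878305676 -152.88600121694324
```

Request:
step_arm:
  motion:
    - {"x": 0.002, "y": 0, "z": 0, "spin": 0, "jaw": 1}
    - {"x": 0.002, "y": 0, "z": 0, "spin": 0, "jaw": 1}
    - {"x": 0.002, "y": 0, "z": 0, "spin": 0, "jaw": 1}
    - {"x": 0.002, "y": 0, "z": 0, "spin": 0, "jaw": 1}
    - {"x": 0.002, "y": 0, "z": 0, "spin": 0, "jaw": 1}
    - {"x": -0.02, "y": 0, "z": 0, "spin": 0, "jaw": 1}
    - {"x": -0.05, "y": 0, "z": 0, "spin": 0, "jaw": 1}
    - {"x": -0.08, "y": 0, "z": 0, "spin": 0, "jaw": 1}

```text
time_s: 2.82
tool_pos: [0.4556, 0.2335, 0.0869]
eef_rot: [0.549, 0.447, 0.548, -0.444]
force: [1.1, 1.2, -3.8]
gripper_width: 0.0442
```

```bash
python3 go.py 0.5802 -0.1323 0.13 -15.3
```

```text
t 2.82 pos [0.4556 0.2335 0.0869] xax [ 0.004  0.002 -1.   ] yaw_y 11.81 F [ 1.1  1.2 -3.8] w 0.0442 q [ 0.42 -0.17  1.96  0.    1.35  0.22]
shift [-0.0433  0.0473  0.3835]
spin 27.11 or 207.1076003058849 -152.8923996941151
```

Request:
step_arm:
  motion:
    - {"x": -0.03, "y": 0.002, "z": 0.02, "spin": 2, "jaw": 1}
    - {"x": -0.043, "y": 0.006, "z": 0.05, "spin": 5, "jaw": 1}
    - {"x": -0.043, "y": 0.01, "z": 0.085, "spin": 9, "jaw": 1}
    - {"x": -0.043, "y": 0.015, "z": 0.12, "spin": 13, "jaw": 1}
    - {"x": -0.043, "y": 0.02, "z": 0.155, "spin": 17, "jaw": 1}
    - {"x": -0.043, "y": 0.024, "z": 0.19, "spin": 21, "jaw": 1}
    - {"x": -0.043, "y": 0.028, "z": 0.225, "spin": 24, "jaw": 1}
    - {"x": -0.043, "y": 0.032, "z": 0.26, "spin": 27, "jaw": 1}

```text
time_s: 3.48
tool_pos: [0.5402, -0.0163, 0.1306]
eef_rot: [0.429, 0.564, 0.428, -0.56]
force: [0.3, 0.5, -3.1]
gripper_width: 0.0444
```

```bash
python3 go.py 0.5802 -0.1323 0.13 -15.3
```

```text
t 3.48 pos [ 0.5402 -0.0163  0.1306] xax [ 0.005  0.002 -1.   ] yaw_y -15.36 F [ 0.3  0.5 -3.1] w 0.0444 q [-0.08 -0.14  1.86  0.    1.42  0.19]
shift [0.0006 0.0693 0.1012]
spin -0.06 or 179.94473082086557 -180.05526917913443
```

Request:
step_arm:
  motion:
    - {"x": 0, "y": 0.02, "z": 0.03, "spin": 0, "jaw": 1}
    - {"x": 0, "y": 0.042, "z": 0.06, "spin": 0, "jaw": 1}
    - {"x": 0, "y": 0.06, "z": 0.085, "spin": 0, "jaw": 1}
    - {"x": 0, "y": 0.069, "z": 0.101, "spin": 0, "jaw": 1}
    - {"x": 0, "y": 0.069, "z": 0.101, "spin": 0, "jaw": 1}
    - {"x": 0, "y": 0.069, "z": 0.101, "spin": 0, "jaw": 1}
    - {"x": 0, "y": 0.069, "z": 0.101, "spin": 0, "jaw": 1}
    - {"x": 0, "y": 0.069, "z": 0.101, "spin": 0, "jaw": 1}

```text
time_s: 4.15
tool_pos: [0.5799, -0.1312, 0.1309]
eef_rot: [0.43, 0.564, 0.428, -0.56]
force: [-0.4, 0.3, -3.7]
gripper_width: 0.0443
```

```bash
python3 go.py 0.5802 -0.1323 0.05 -15.3
python3 - <<'E'
from h import *
snap('scene','sc1');snap('wrist','w2')
E
```

```text
t 4.15 pos [ 0.5799 -0.1312  0.1309] xax [ 0.005  0.002 -1.   ] yaw_y -15.31 F [-0.4  0.3 -3.7] w 0.0443 q [-0.27 -0.02  1.74  0.    1.41 -0.  ]
shift [0.0809 0.0002 0.0012]
spin -0.01 or 179.98718165964993 -180.01281834035007
```

View pics/sc1.png

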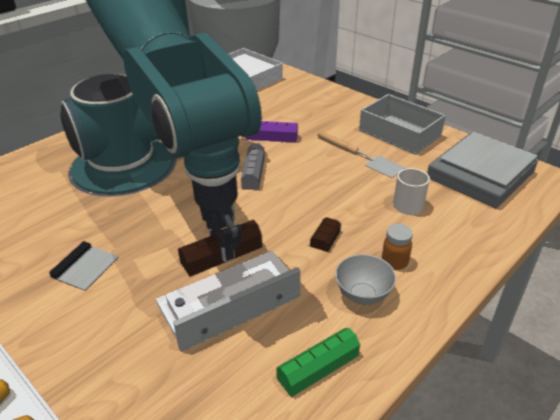

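View pics/w2.png

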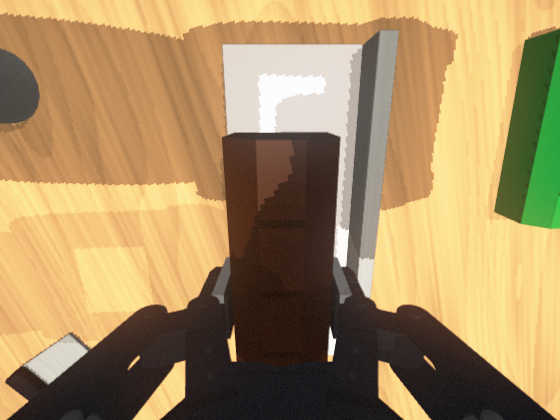

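Request:
step_arm:
  motion:
    - {"x": 0.03, "y": 0, "z": 0.001, "spin": 0, "jaw": 1}
    - {"x": 0.055, "y": 0, "z": 0.001, "spin": 0, "jaw": 1}
    - {"x": 0.07, "y": 0, "z": 0.001, "spin": 0, "jaw": 1}
    - {"x": 0.078, "y": 0, "z": 0.001, "spin": 0, "jaw": 1}
    - {"x": 0.082, "y": 0, "z": 0.001, "spin": 0, "jaw": 1}
    - {"x": 0.084, "y": 0, "z": 0.001, "spin": 0, "jaw": 1}
    - {"x": 0.086, "y": 0, "z": 0.001, "spin": 0, "jaw": 1}
    - {"x": 0.086, "y": 0, "z": 0.001, "spin": 0, "jaw": 1}

```text
time_s: 4.92
tool_pos: [0.5807, -0.132, 0.0459]
eef_rot: [0.43, 0.564, 0.428, -0.56]
force: [-0.1, -0.6, -5.2]
gripper_width: 0.0443
```

```bash
python3 go.py 0.5802 -0.1323 0.05 -15.3
```

```text
t 4.92 pos [ 0.5807 -0.132   0.0459] xax [ 0.007  0.001 -1.   ] yaw_y -15.29 F [-0.1 -0.6 -5.2] w 0.0443 q [-0.27  0.05  1.82  0.    1.26 -0.  ]
shift [-0.0041 -0.0004  0.0004]
spin 0.01 or 180.01084627174663 -179.98915372825337
```

Request:
step_arm:
  motion:
    - {"x": 0.001, "y": 0, "z": 0, "spin": 0, "jaw": 1}
    - {"x": 0.002, "y": 0, "z": 0, "spin": 0, "jaw": 1}
    - {"x": 0.003, "y": 0, "z": 0, "spin": 0, "jaw": 1}
    - {"x": 0.003, "y": 0, "z": 0, "spin": 0, "jaw": 1}
    - {"x": 0.003, "y": 0, "z": 0, "spin": 0, "jaw": 1}
    - {"x": 0.003, "y": 0, "z": 0, "spin": 0, "jaw": 1}
    - {"x": 0.003, "y": 0, "z": 0, "spin": 0, "jaw": 1}
    - {"x": 0.003, "y": 0, "z": 0, "spin": 0, "jaw": 1}

```text
time_s: 5.58
tool_pos: [0.5813, -0.1321, 0.0457]
eef_rot: [0.431, 0.565, 0.427, -0.559]
force: [-12.2, 4.1, 20.8]
gripper_width: 0.0446
```

Request:
step_arm:
  motion:
    - {"x": 0, "y": 0, "z": 0, "spin": 0, "jaw": 0.0}
    - {"x": 0, "y": 0, "z": 0, "spin": 0, "jaw": -0.2}
    - {"x": 0, "y": 0, "z": 0, "spin": 0, "jaw": -0.34}
    - {"x": 0, "y": 0, "z": 0, "spin": 0, "jaw": -0.34}
    - {"x": 0, "y": 0, "z": 0, "spin": 0, "jaw": -0.34}
    - {"x": 0, "y": 0, "z": 0, "spin": 0, "jaw": -0.34}
    - {"x": 0, "y": 0, "z": 0, "spin": 0, "jaw": -0.34}
    - {"x": 0, "y": 0, "z": 0, "spin": 0, "jaw": -0.34}

```text
time_s: 6.25
tool_pos: [0.5812, -0.1321, 0.0456]
eef_rot: [0.431, 0.565, 0.428, -0.559]
force: [-0.4, -0.4, -0.0]
gripper_width: 0.0574
```

```bash
python3 go.py 0.5802 -0.1323 0.05 -15.3
python3 - <<'E'
from h import *
snap('wrist','w3')
E
```

```text
t 6.25 pos [ 0.5812 -0.1321  0.0456] xax [ 0.008  0.001 -1.   ] yaw_y -15.29 F [-0.4 -0.4 -0. ] w 0.0574 q [-0.27  0.05  1.82  0.    1.26 -0.  ]
shift [-0.0044 -0.0009  0.0004]
spin 0.01 or 180.0091213755821 -179.9908786244179
```

View pics/w3.png

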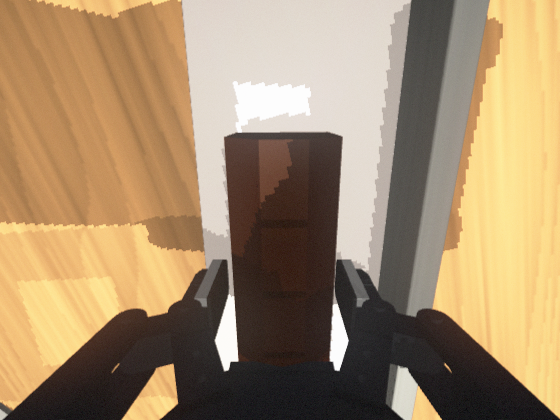

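Request:
step_arm:
  motion:
    - {"x": -0.02, "y": 0, "z": 0, "spin": 0, "jaw": -0.34}
    - {"x": -0.05, "y": 0, "z": 0, "spin": 0, "jaw": -0.34}
    - {"x": -0.085, "y": 0, "z": 0, "spin": 0, "jaw": -0.34}
    - {"x": -0.085, "y": 0, "z": -0.03, "spin": 7, "jaw": 1}
    - {"x": -0.085, "y": 0, "z": -0.06, "spin": 14, "jaw": 1}
    - {"x": -0.085, "y": 0, "z": -0.09, "spin": 21, "jaw": 1}
    - {"x": -0.085, "y": 0, "z": -0.105, "spin": 28, "jaw": 1}
    - {"x": -0.085, "y": 0, "z": -0.105, "spin": 35, "jaw": 1}

```text
time_s: 6.97
tool_pos: [0.6087, -0.0281, 0.1309]
eef_rot: [0.239, 0.669, 0.238, -0.662]
force: [0.8, -0.6, -0.4]
gripper_width: 0.0003
```

```bash
python3 go.py 0.6079 -0.031 0.13 -105.3
python3 - <<'E'
from h import *
snap('top','top1')
E
```

```text
t 6.97 pos [ 0.6087 -0.0281  0.1309] xax [ 0.009  0.002 -1.   ] yaw_y -50.5 F [ 0.8 -0.6 -0.4] w 0.0003 q [-0.09  0.01  1.71  0.    1.41  0.79]
shift [0.0009 0.0017 0.0025]
spin 54.8 or 234.80149512361675 -125.19850487638325
```

View pics/top1.png

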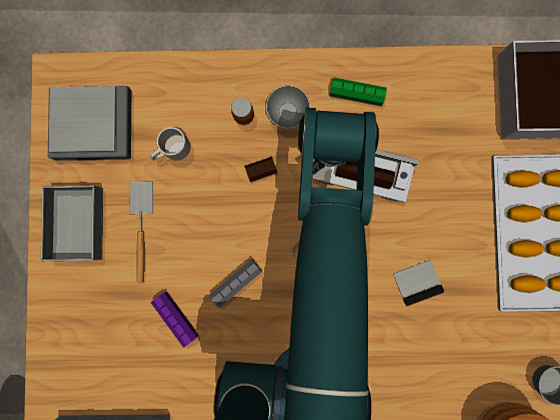

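Request:
step_arm:
  motion:
    - {"x": 0, "y": 0.002, "z": 0.002, "spin": 7, "jaw": 1}
    - {"x": 0, "y": 0.002, "z": 0.002, "spin": 14, "jaw": 1}
    - {"x": 0, "y": 0.002, "z": 0.002, "spin": 21, "jaw": 1}
    - {"x": 0, "y": 0.002, "z": 0.002, "spin": 28, "jaw": 1}
    - {"x": 0, "y": 0.002, "z": 0.002, "spin": 35, "jaw": 1}
    - {"x": 0, "y": 0.002, "z": 0.002, "spin": 42, "jaw": 1}
    - {"x": 0, "y": 0.002, "z": 0.002, "spin": 49, "jaw": 1}
    - {"x": 0, "y": 0.002, "z": 0.002, "spin": 54.8, "jaw": 1}

```text
time_s: 7.68
tool_pos: [0.608, -0.0326, 0.1308]
eef_rot: [-0.1, 0.703, -0.098, -0.697]
force: [-0.4, 0.1, 1.1]
gripper_width: 0.0
```

```bash
cat > bar.py <<'E'
import sys
from h import *
c=snap('top',sys.argv[1]);W=world(c);z=W[...,2];im=c['img'].astype(int)
th=np.deg2rad(-15.3);b=np.array([586.0,-133.9]);ex=np.array([np.cos(th),np.sin(th)]);ey=np.array([-np.sin(th),np.cos(th)])
d=W[...,:2]*1000-b;gx=d@ex;gy=d@ey
m=(abs(gx)<52)&(gy>-135)&(gy<130)
dark=(im.sum(-1)<170)&(z>.06)&(z<.092)&m
for lo in range(-95,100,10):
    s=dark&(gy>=lo)&(gy<lo+10)
    if s.sum()>4: print(lo,s.sum(),gx[s].min().round(1),gx[s].max().round(1))
s=dark&(gx>-35)
print('gy range',gy[s].min(),np.percentile(gy[s],[1,99]))
cv2.imwrite('pics/'+sys.argv[1]+'c.png',cv2.resize(c['img'][110:230,290:440,::-1],(750,600),interpolation=cv2.INTER_NEAREST))
E
python3 bar.py t2; python3 go.py 0.6079 -0.031 0.053 -105.3
```

```text
-95 20 -22.5 50.4
-85 12 -17.2 50.7
-75 70 -29.2 50.6
-65 73 -29.0 51.0
-55 66 -28.6 49.8
-45 72 -30.0 50.0
-35 39 -20.3 50.9
5 6 -28.5 -19.6
15 49 -29.1 14.9
25 57 -28.7 13.9
35 48 -29.2 0.5
45 44 -29.0 -0.7
55 43 -29.5 -0.7
65 34 -29.5 -6.7
gy range -127.97327587986942 [-110.94729988   72.2589405 ]
t 7.73 pos [ 0.608  -0.0326  0.1308] xax [ 0.008  0.001 -1.   ] yaw_y -106.47 F [-0.1  0.3 -0.5] w 0.0001 q [-0.1   0.01  1.71  0.    1.41  1.76]
shift [ 0.0778 -0.0012  0.0012]
spin -1.17 or 178.8327523697165 -181.1672476302835
```

View pics/t2c.png

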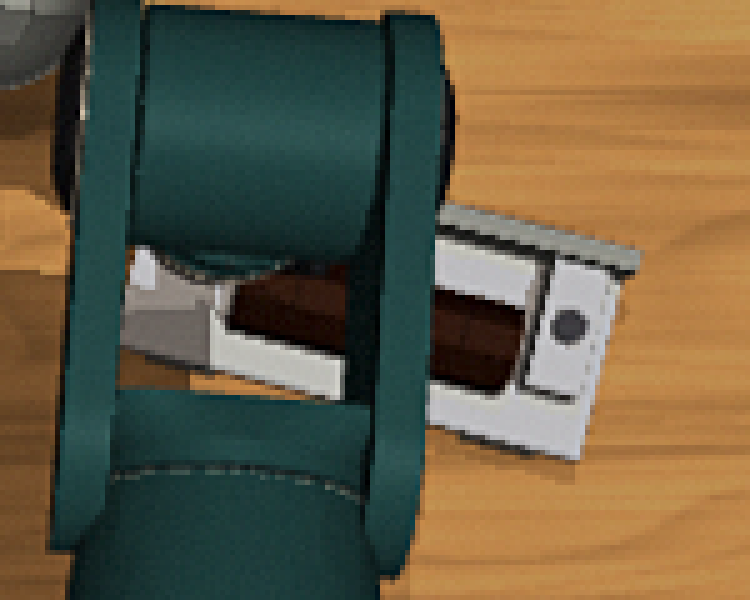

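Request:
step_arm:
  motion:
    - {"x": 0.035, "y": 0, "z": 0.001, "spin": -1.2, "jaw": 1}
    - {"x": 0.065, "y": 0, "z": 0.001, "spin": -1.2, "jaw": 1}
    - {"x": 0.078, "y": 0, "z": 0.001, "spin": -1.2, "jaw": 1}
    - {"x": 0.078, "y": 0, "z": 0.001, "spin": -1.2, "jaw": 1}
    - {"x": 0.078, "y": 0.004, "z": 0.001, "spin": -1.2, "jaw": 1}
    - {"x": 0.078, "y": 0.008, "z": 0.001, "spin": -1.2, "jaw": 1}
    - {"x": 0.078, "y": 0.012, "z": 0.001, "spin": -1.2, "jaw": 1}
    - {"x": 0.078, "y": 0.012, "z": 0.001, "spin": -1.2, "jaw": 1}

```text
time_s: 8.4
tool_pos: [0.6048, -0.0446, 0.0544]
eef_rot: [-0.095, 0.704, -0.093, -0.697]
force: [0.7, 0.6, -0.3]
gripper_width: 0.0002
```

```bash
python3 go.py 0.6039 -0.045 0.053 -105.3; python3 bar.py t3|tail -1; python3 -c "
from h import *
snap('wrist','w4')"
```

```text
t 8.4 pos [ 0.6048 -0.0446  0.0544] xax [ 0.01   0.001 -1.   ] yaw_y -105.27 F [ 0.7  0.6 -0.3] w 0.0002 q [-0.12  0.07  1.79  0.    1.28  1.72]
shift [0.0014 0.0006 0.0008]
spin 0.03 or 180.02542948024532 -179.97457051975468
gy range -125.39728306979153 [-114.40296137   68.24742273]
```

View pics/w4.png

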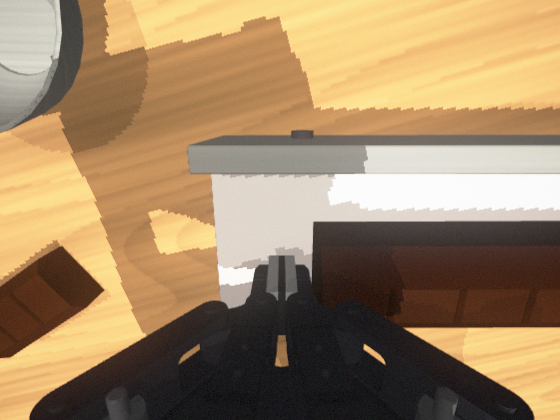

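The wrist view shows the shut fingers at (282,280), about 8–10 mm from the bar's end face at column 314. I'll push it gently towards the stop.

Request:
step_arm:
  motion:
    - {"x": 0, "y": 0.004, "z": 0, "spin": 0, "jaw": 1}
    - {"x": 0, "y": 0.008, "z": 0, "spin": 0, "jaw": 1}
    - {"x": 0, "y": 0.01, "z": 0, "spin": 0, "jaw": 1}
    - {"x": 0, "y": 0.012, "z": 0, "spin": 0, "jaw": 1}
    - {"x": 0, "y": 0.014, "z": 0, "spin": 0, "jaw": 1}
    - {"x": 0, "y": 0.016, "z": 0, "spin": 0, "jaw": 1}
    - {"x": 0, "y": 0.018, "z": 0, "spin": 0, "jaw": 1}
    - {"x": 0, "y": 0.018, "z": 0, "spin": 0, "jaw": 1}

```text
time_s: 9.17
tool_pos: [0.6012, -0.0584, 0.0546]
eef_rot: [-0.097, 0.705, -0.091, -0.697]
force: [9.4, 31.0, 3.6]
gripper_width: -0.0002
```

```bash
python3 go.py; python3 bar.py t4|tail -1
```

```text
t 9.17 pos [ 0.6012 -0.0584  0.0546] xax [ 0.013  0.007 -1.   ] yaw_y -105.23 F [ 9.4 31.   3.6] w -0.0002 q [-0.14  0.06  1.8   0.01  1.27  1.69]
gy range -126.22056632611297 [-115.69198793   55.43410956]
```

View pics/t4c.png

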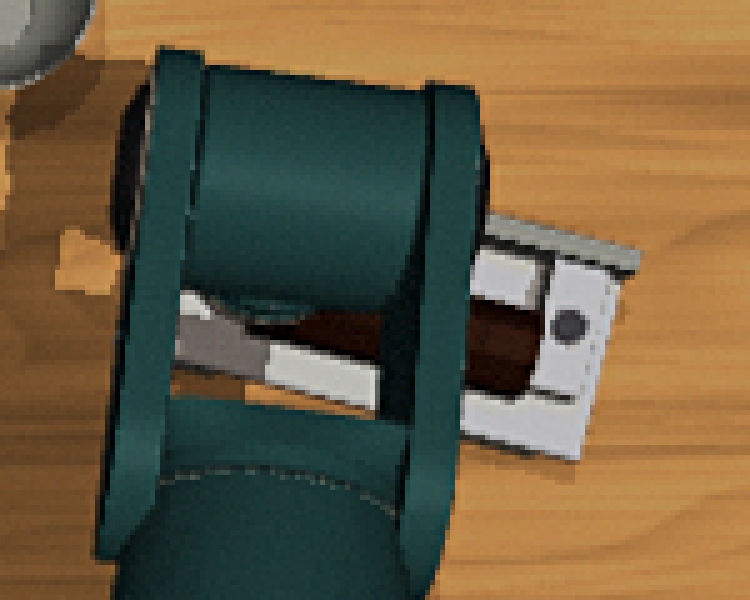

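Request:
step_arm:
  motion:
    - {"x": 0, "y": -0.01, "z": 0, "spin": 0, "jaw": 1}
    - {"x": -0.02, "y": -0.02, "z": 0, "spin": 0, "jaw": 1}
    - {"x": -0.05, "y": -0.02, "z": 0, "spin": 0, "jaw": 1}
    - {"x": -0.075, "y": -0.02, "z": 0, "spin": 0, "jaw": 1}
    - {"x": -0.075, "y": 0, "z": 0.02, "spin": 0, "jaw": 1}
    - {"x": -0.075, "y": 0.03, "z": 0.04, "spin": 0, "jaw": 1}
    - {"x": -0.075, "y": 0.06, "z": 0.05, "spin": 0, "jaw": 1}
    - {"x": -0.075, "y": 0.085, "z": 0.05, "spin": 0, "jaw": 1}

```text
time_s: 9.88
tool_pos: [0.5276, -0.1287, 0.1284]
eef_rot: [-0.096, 0.705, -0.091, -0.697]
force: [0.0, -0.5, 0.6]
gripper_width: 0.0004
```

```bash
python3 go.py 0.5298 -0.131 0.054 -105.3; python3 bar.py t5
```

```text
t 9.88 pos [ 0.5276 -0.1287  0.1284] xax [ 0.013  0.006 -1.   ] yaw_y -105.19 F [ 0.  -0.5  0.6] w 0.0004 q [-0.29 -0.13  1.86  0.01  1.41  1.54]
shift [ 0.0744  0.0023 -0.0019]
spin 0.11 or 180.10540733176134 -179.89459266823866
35 31 -29.0 50.0
45 73 -29.0 50.4
55 68 -28.8 50.2
65 6 49.2 50.4
75 6 49.1 50.1
85 6 48.9 50.4
95 6 49.1 50.5
gy range 30.49721052667264 [ 32.95672641 124.34528524]
```

View pics/t5c.png

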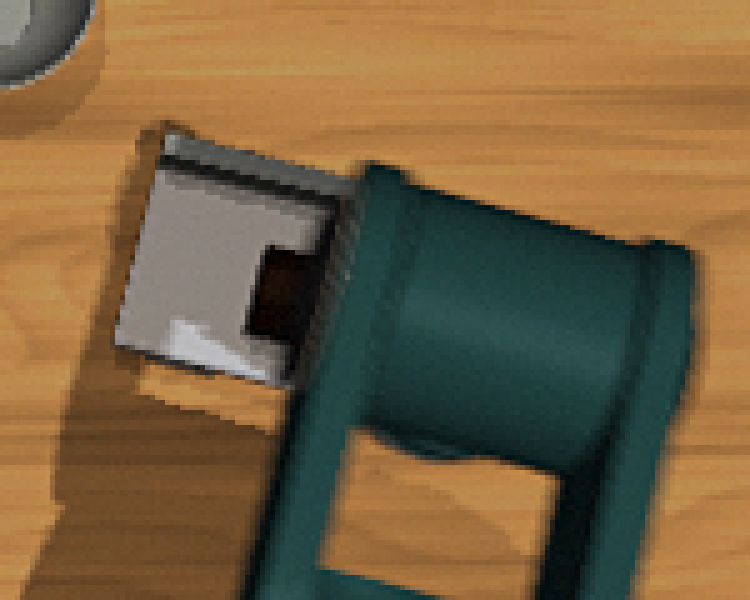

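Request:
step_arm:
  motion:
    - {"x": 0.03, "y": 0.002, "z": -0.002, "spin": 0, "jaw": 1}
    - {"x": 0.06, "y": 0.002, "z": -0.002, "spin": 0, "jaw": 1}
    - {"x": 0.074, "y": 0.002, "z": -0.002, "spin": 0, "jaw": 1}
    - {"x": 0.074, "y": 0.002, "z": -0.004, "spin": 0, "jaw": 1}
    - {"x": 0.074, "y": 0.002, "z": -0.008, "spin": 0, "jaw": 1}
    - {"x": 0.074, "y": 0.002, "z": -0.012, "spin": 0, "jaw": 1}
    - {"x": 0.074, "y": 0.002, "z": -0.016, "spin": 0, "jaw": 1}
    - {"x": 0.074, "y": 0.002, "z": -0.02, "spin": 0, "jaw": 1}

```text
time_s: 10.6
tool_pos: [0.5481, -0.139, 0.056]
eef_rot: [-0.096, 0.705, -0.092, -0.696]
force: [-7.8, 1.6, 6.7]
gripper_width: 0.0002
```

```bash
python3 go.py; python3 -c "
from h import *
snap('wrist','w5')"
```

```text
t 10.6 pos [ 0.5481 -0.139   0.056 ] xax [ 0.014  0.004 -1.   ] yaw_y -105.27 F [-7.8  1.6  6.7] w 0.0002 q [-0.3  -0.03  1.88  0.01  1.28  1.54]
```

View pics/w5.png

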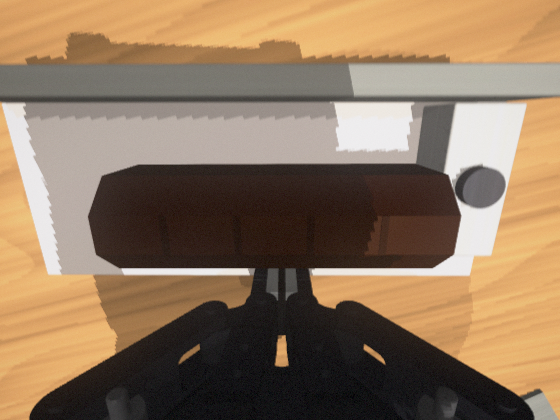

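Request:
step_arm:
  motion:
    - {"x": 0, "y": 0, "z": -0.004, "spin": 0, "jaw": 1}
    - {"x": 0, "y": 0, "z": -0.008, "spin": 0, "jaw": 1}
    - {"x": 0, "y": 0, "z": -0.012, "spin": 0, "jaw": 1}
    - {"x": 0, "y": 0, "z": -0.016, "spin": 0, "jaw": 1}
    - {"x": 0, "y": 0, "z": -0.02, "spin": 0, "jaw": 1}
    - {"x": 0, "y": 0, "z": -0.024, "spin": 0, "jaw": 1}
    - {"x": 0, "y": 0, "z": -0.027, "spin": 0, "jaw": 1}
    - {"x": 0, "y": 0, "z": -0.029, "spin": 0, "jaw": 1}

```text
time_s: 11.32
tool_pos: [0.5766, -0.1464, 0.0559]
eef_rot: [-0.096, 0.705, -0.092, -0.697]
force: [-5.5, 2.2, -0.7]
gripper_width: -0.0
```

```bash
python3 go.py; python3 -c "
from h import *
snap('wrist','w6')"
```

```text
t 11.32 pos [ 0.5766 -0.1464  0.0559] xax [ 0.013  0.005 -1.   ] yaw_y -105.27 F [-5.5  2.2 -0.7] w -0.0 q [-0.3   0.04  1.81  0.01  1.28  1.54]
```

View pics/w6.png

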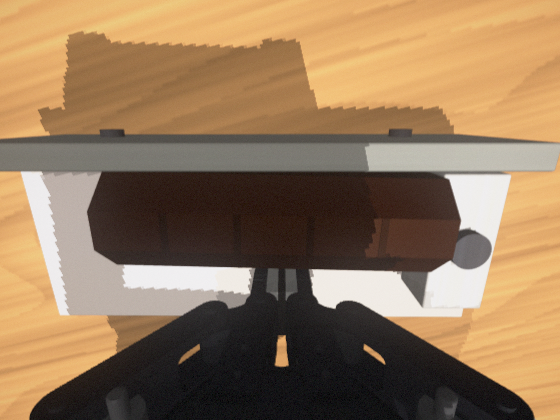

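Request:
step_arm:
  motion:
    - {"x": 0, "y": 0, "z": -0.002, "spin": 0, "jaw": 1}
    - {"x": 0, "y": 0, "z": -0.004, "spin": 0, "jaw": 1}
    - {"x": 0, "y": 0, "z": -0.006, "spin": 0, "jaw": 1}
    - {"x": 0, "y": 0, "z": -0.007, "spin": 0, "jaw": 1}
    - {"x": 0, "y": 0, "z": -0.007, "spin": 0, "jaw": 1}
    - {"x": 0, "y": 0, "z": -0.007, "spin": 0, "jaw": 1}
    - {"x": 0, "y": 0, "z": -0.007, "spin": 0, "jaw": 1}
    - {"x": 0, "y": 0, "z": -0.007, "spin": 0, "jaw": 1}

```text
time_s: 12.03
tool_pos: [0.5782, -0.1472, 0.0559]
eef_rot: [0.097, -0.7, 0.091, 0.701]
force: [-66.0, 16.1, 36.6]
gripper_width: -0.0001
```

```bash
python3 go.py
```

```text
t 12.03 pos [ 0.5782 -0.1472  0.0559] xax [-0.001  0.008 -1.   ] yaw_y -105.27 F [-66.   16.1  36.6] w -0.0001 q [-0.3   0.05  1.8   0.01  1.29  1.54]
```

Request:
step_arm:
  motion:
    - {"x": 0, "y": 0, "z": 0.006, "spin": 0, "jaw": 1}
    - {"x": 0, "y": 0, "z": 0.015, "spin": 0, "jaw": 1}
    - {"x": -0.02, "y": 0, "z": 0.025, "spin": 0, "jaw": 1}
    - {"x": -0.04, "y": 0, "z": 0.025, "spin": 0, "jaw": 1}
    - {"x": -0.055, "y": -0.003, "z": 0.025, "spin": 0, "jaw": 1}
    - {"x": -0.055, "y": -0.003, "z": 0.025, "spin": 0, "jaw": 1}
    - {"x": -0.055, "y": -0.003, "z": 0.025, "spin": 0, "jaw": 1}
    - {"x": -0.055, "y": -0.003, "z": 0.025, "spin": 0, "jaw": 1}

```text
time_s: 12.7
tool_pos: [0.5548, -0.1382, 0.1102]
eef_rot: [0.097, -0.7, 0.091, 0.702]
force: [-0.2, 0.1, -0.2]
gripper_width: -0.0003
```

```bash
python3 go.py
python3 - <<'E'
from h import *
from scipy.spatial.transform import Rotation as R
s=r.get_state();q=s['eef_rot'];T=np.eye(4);T[:3,:3]=R.from_quat(q[[1,2,3,0]]).as_matrix();T[:3,3]=s['tool_pos']
c=snap('wrist','w7');W=world(c,T@c['hand_eye']);z=W[...,2]
th=np.deg2rad(-15.3);b=np.array([586.0,-133.9]);ex=np.array([np.cos(th),np.sin(th)]);ey=np.array([-np.sin(th),np.cos(th)])
d=W[...,:2]*1000-b;gx=d@ex;gy=d@ey
v=c['z_map']>0
def st(n,m): print(n,m.sum(),'x',np.percentile(gx[m],[1,50,99]).round(1),'y',np.percentile(gy[m],[1,50,99]).round(1),'z',np.median(z[m]).round(4))
inb=v&(gy>-128)&(gy<125)
st('bartop',inb&(abs(z-.088)<.002)&(gx>0)&(gx<48)&(gy<80)&(gy>-85))
st('fence',inb&(abs(z-.0765)<.002)&(gx>46)&(gx<70))
st('stop',inb&(abs(z-.070)<.002)&(gy<-80))
m=inb&(abs(z-.088)<.002)&(gx>0)&(gx<48)&(gy<80)&(gy>-85)
(cx,cy),sz,a=cv2.minAreaRect(np.c_[gx[m],gy[m]].astype(np.float32));print(cx,cy,sz,a)
f=inb&(abs(z-.0765)<.002)&(gx>46)&(gx<70);print('fence slope',np.polyfit(gy[f],gx[f],1),'bar slope',np.polyfit(gy[m],gx[m],1))
E
```

```text
t 12.7 pos [ 0.5548 -0.1382  0.1102] xax [-0.001  0.008 -1.   ] yaw_y -105.26 F [-0.2  0.1 -0.2] w -0.0003 q [-0.29 -0.05  1.81  0.01  1.38  1.54]
bartop 9751 x [18.2 29.  39.1] y [-83.6 -10.6  62.1] z 0.0877
fence 11408 x [46.4 56.  62.9] y [-124.9   -5.4  122. ] z 0.0759
stop 3760 x [-20.   14.3  48.7] y [-116.2 -103.2  -86.9] z 0.0698
28.85284423828125 -10.570243835449219 (22.942676544189453, 148.8671112060547) 0.1373390257358551
fence slope [-2.24200784e-05  5.55872566e+01] bar slope [-1.79459218e-03  2.88749944e+01]
```

View pics/w7.png

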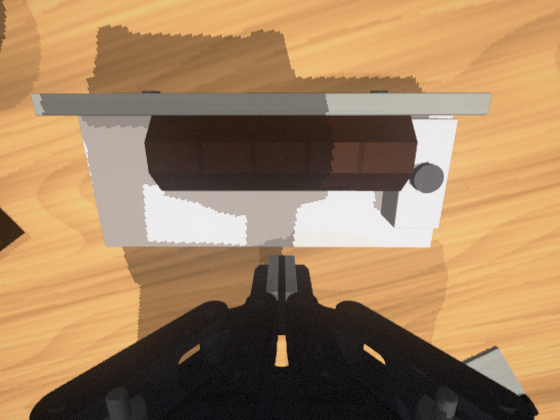

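The wrist view shows the bar flush against the fence (top edge near row 115) and its end at the stop (column 415). Measured gaps are about 0–2 mm and it is parallel. Now I'll go to the near bevel.

Request:
step_arm:
  motion:
    - {"x": 0, "y": 0, "z": -0.015, "spin": 0, "jaw": 1}
    - {"x": 0, "y": 0, "z": -0.03, "spin": 0, "jaw": 1}
    - {"x": 0, "y": 0, "z": -0.03, "spin": 0, "jaw": 1}
    - {"x": 0.01, "y": 0, "z": -0.03, "spin": 0, "jaw": 1}
    - {"x": 0.018, "y": 0, "z": -0.03, "spin": 0, "jaw": 1}
    - {"x": 0.022, "y": 0, "z": -0.03, "spin": 0, "jaw": 1}
    - {"x": 0.022, "y": 0, "z": -0.03, "spin": 0, "jaw": 1}
    - {"x": 0.022, "y": 0, "z": -0.03, "spin": 0, "jaw": 1}

```text
time_s: 13.42
tool_pos: [0.5831, -0.1458, 0.0873]
eef_rot: [0.097, -0.7, 0.091, 0.702]
force: [0.6, 0.0, 0.1]
gripper_width: 0.0
```

```bash
python3 go.py
```

```text
t 13.42 pos [ 0.5831 -0.1458  0.0873] xax [-0.002  0.009 -1.   ] yaw_y -105.27 F [0.6 0.  0.1] w 0.0 q [-0.29  0.04  1.76  0.01  1.35  1.54]
```

Request:
step_arm:
  motion:
    - {"x": 0.001, "y": 0, "z": -0.001, "spin": 0, "jaw": 1}
    - {"x": 0.002, "y": 0, "z": -0.002, "spin": 0, "jaw": 1}
    - {"x": 0.003, "y": 0, "z": -0.003, "spin": 0, "jaw": 1}
    - {"x": 0.0035, "y": 0, "z": -0.0035, "spin": 0, "jaw": 1}
    - {"x": 0.004, "y": 0, "z": -0.004, "spin": 0, "jaw": 1}
    - {"x": 0.004, "y": 0, "z": -0.004, "spin": 0, "jaw": 1}
    - {"x": 0.004, "y": 0, "z": -0.004, "spin": 0, "jaw": 1}
    - {"x": 0.004, "y": 0, "z": -0.004, "spin": 0, "jaw": 1}

```text
time_s: 14.08
tool_pos: [0.5869, -0.1468, 0.0834]
eef_rot: [0.097, -0.7, 0.091, 0.702]
force: [0.7, 0.9, 0.9]
gripper_width: 0.0
```

```bash
python3 go.py
```

```text
t 14.08 pos [ 0.5869 -0.1468  0.0834] xax [-0.002  0.009 -1.   ] yaw_y -105.27 F [0.7 0.9 0.9] w 0.0 q [-0.29  0.05  1.76  0.01  1.34  1.54]
```

Request:
step_arm:
  motion:
    - {"x": 0.0005, "y": 0, "z": -0.0005, "spin": 0, "jaw": 1}
    - {"x": 0.001, "y": 0, "z": -0.001, "spin": 0, "jaw": 1}
    - {"x": 0.0015, "y": 0, "z": -0.0015, "spin": 0, "jaw": 1}
    - {"x": 0.002, "y": 0, "z": -0.002, "spin": 0, "jaw": 1}
    - {"x": 0.002, "y": 0, "z": -0.002, "spin": 0, "jaw": 1}
    - {"x": 0.002, "y": 0, "z": -0.002, "spin": 0, "jaw": 1}
    - {"x": 0.002, "y": 0, "z": -0.002, "spin": 0, "jaw": 1}
    - {"x": 0.002, "y": 0, "z": -0.002, "spin": 0, "jaw": 1}

```text
time_s: 14.75
tool_pos: [0.5887, -0.1472, 0.0815]
eef_rot: [0.097, -0.699, 0.091, 0.702]
force: [-4.7, 1.4, 5.2]
gripper_width: -0.0001
```

```bash
python3 go.py
```

```text
t 14.75 pos [ 0.5887 -0.1472  0.0815] xax [-0.003  0.009 -1.   ] yaw_y -105.27 F [-4.7  1.4  5.2] w -0.0001 q [-0.29  0.05  1.76  0.01  1.34  1.54]
```

Contact is on the bevel, with the force slanting at 45° as intended. I'll press firmly.

Request:
step_arm:
  motion:
    - {"x": 0.0005, "y": 0, "z": -0.0005, "spin": 0, "jaw": 1}
    - {"x": 0.001, "y": 0, "z": -0.001, "spin": 0, "jaw": 1}
    - {"x": 0.0015, "y": 0, "z": -0.0015, "spin": 0, "jaw": 1}
    - {"x": 0.002, "y": 0, "z": -0.002, "spin": 0, "jaw": 1}
    - {"x": 0.002, "y": 0, "z": -0.002, "spin": 0, "jaw": 1}
    - {"x": 0.002, "y": 0, "z": -0.002, "spin": 0, "jaw": 1}
    - {"x": 0.002, "y": 0, "z": -0.002, "spin": 0, "jaw": 1}
    - {"x": 0.002, "y": 0, "z": -0.002, "spin": 0, "jaw": 1}

```text
time_s: 15.42
tool_pos: [0.5891, -0.1474, 0.0812]
eef_rot: [0.097, -0.698, 0.091, 0.704]
force: [-30.0, 8.2, 29.9]
gripper_width: -0.0002
```

```bash
python3 go.py
python3 - <<'E'
from h import *
from scipy.spatial.transform import Rotation as R
s=r.get_state();q=s['eef_rot'];T=np.eye(4);T[:3,:3]=R.from_quat(q[[1,2,3,0]]).as_matrix();T[:3,3]=s['tool_pos']
c=snap('wrist','w8');W=world(c,T@c['hand_eye']);z=W[...,2]
th=np.deg2rad(-15.3);b=np.array([586.0,-133.9]);ex=np.array([np.cos(th),np.sin(th)]);ey=np.array([-np.sin(th),np.cos(th)])
d=W[...,:2]*1000-b;gx=d@ex;gy=d@ey
v=c['z_map']>0
def st(n,m): print(n,m.sum(),'x',np.percentile(gx[m],[1,50,99]).round(1),'y',np.percentile(gy[m],[1,50,99]).round(1),'z',np.median(z[m]).round(4))
inb=v&(gy>-128)&(gy<125)
m=inb&(abs(z-.088)<.002)&(gx>15)&(gx<48)&(gy<80)&(gy>-86)
st('bartop',m)
f=inb&(abs(z-.0765)<.002)&(gx>46)&(gx<70);st('fence',f)
st('stop',inb&(abs(z-.070)<.002)&(gy<-80)&(gx<48))
print('slopes',np.polyfit(gy[f],gx[f],1),np.polyfit(gy[m],gx[m],1))
print('top tilt',np.linalg.lstsq(np.c_[gx[m],gy[m],np.ones(m.sum())],z[m]*1000,rcond=None)[0])
snap('scene','sc8')
E
python3 go.py
```

```text
t 15.42 pos [ 0.5891 -0.1474  0.0812] xax [-0.006  0.01  -1.   ] yaw_y -105.26 F [-30.    8.2  29.9] w -0.0002 q [-0.29  0.06  1.75  0.01  1.34  1.54]
bartop 11297 x [18.  29.5 39.2] y [-84.5 -11.8  62.2] z 0.0878
fence 13754 x [46.4 55.9 62.9] y [-124.8   -4.6  121.9] z 0.0759
stop 3841 x [-19.7  18.7  47.5] y [-116.2 -103.6  -86.9] z 0.0699
slopes [5.04749395e-04 5.55465279e+01] [-2.57902921e-03  2.93187056e+01]
top tilt [-1.39671618e-02 -6.54158785e-05  8.81565965e+01]
t 15.52 pos [ 0.5891 -0.1473  0.0812] xax [-0.006  0.01  -1.   ] yaw_y -105.26 F [-29.5   7.9  30.2] w 0.0001 q [-0.29  0.06  1.75  0.01  1.34  1.54]
```

View pics/w8.png

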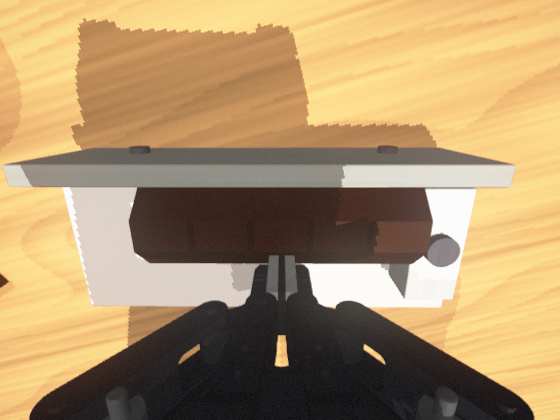

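View pics/sc8.png

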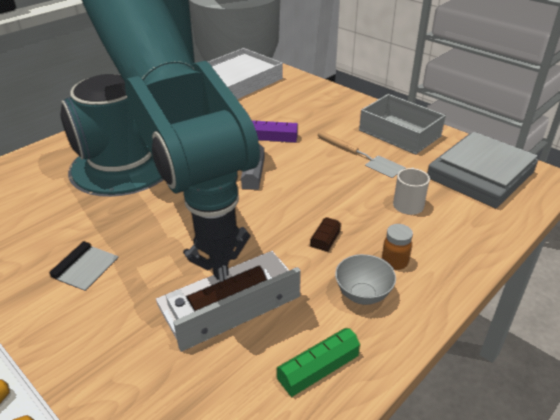

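```bash
python3 -c "
from h import *
print(ticket.close_job())"; python3 go.py
```

```text
the job is handed in; nothing more can be done
None
the job is handed in; nothing more can be done
```

I handed the job in at about 15.5 s, with the long bar held on the bed against the fence and stop. No verdict was given.

I gripped the bar, lifted it and laid it on the bed along the fence. After letting go, I used the shut fingers to push its end up to the stop and its side against the fence. I finished with one 45° push on the near bevel.

**Last checks before hand-in:**
- **Push:** about 31 N towards the fence and 30 N down, steady over two readings 0.1 s apart.
- **Flatness:** the bar's top was at 87.8 mm, against 88 expected. The fit showed about 0.014 rad of tilt, under the 0.06 limit.
- **Fence:** the bar was parallel to within about 0.003 rad. By the camera its side came out about 1 mm past touching, which is within calibration error.
- **Stop:** the end gap was about 1–2 mm.
- **Other things:** the final scene picture shows nothing else visibly moved, but I did not re-measure their positions. The grey bar and the ring cutter were partly or wholly hidden by the arm.

**One overshoot:** the earlier push against the fence with the fingertips briefly reached about 77 N. That is under the 120 N wrist limit but more than I intended. I took the 40 N limit to cover only the arm and gripper body, not the fingers.

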